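# Flip the finished bowl's job marker

## Robot

A 6-joint arm with a two-finger parallel gripper is mounted at the origin on the work surface. World frame = base frame: x ahead of the robot, y to its left, z up, the work surface at z = 0. Lengths are in mm, angles in rad, forces in N, time in s.
With the tool pointing down it reaches from about 425 to 950 mm from the base axis. Payload 3.5 kg.
Tool frame: the origin (TCP) lies on the mounting face of the last link; the fingertips stand 173 mm ahead of it and the grasp point (between the pads) lies 155 mm ahead of it; z points along the fingers, y is the line along which they close (so a half turn about z gives the same grasp; the last joint's range is limited). The gripper opens to 85 mm and grips with 20 to 120 N. Pads are 22 mm wide; open, the fingers measure 114 mm over their backs; the gripper's body (76 mm by 85 mm) begins 54 mm behind the grasp point. The pads swing forward as they close: fully open they stand 13 mm farther back than shut.
Start: joints at [-0.15, 0.286, 1.577, -0, 1.279, -0.15], TCP at [674.987, 0.032, 404.725] pointing down, gripper open.
Joint ranges: [-2.77, 2.77], [-0.9, 2.22], [0.21, 2.48], [-1.53, 4.67], [0.24, 2.81], [-2.84, 2.84]. Speed limits (rad/s): [2.79, 2.79, 3.14, 3.14, 3.14, 3.14].

## Interface

Orientations are given as a unit quaternion [x, y, z, w].
In Python, from bench import ctrl gives the robot as it stands. The module is installed in compiled form; this text tells all that it offers.
- The arm moves only by the shell command python3 -m pendant 'ROWS'. ROWS is JSON, a list of rows, each an object with "delta_pos": the shift along the tool's x, y, z as a fraction of full scale, a list of three; "angular": the turn, a rotation vector about the tool's x, y, z as a fraction of full scale, a list of three; "claw": the opening, from 0 (shut) to 1 (fully open). In form: [{"delta_pos": [x, y, z], "angular": [ax, ay, az], "claw": claw}, ...]. A call has 1 to 12 rows; each row is the pose to reach, as a shift and turn from the pose commanded when the call began, along the tool's axes at that moment; what a row does not reach only later rows make up. Full scale, the value 1, is 0.5 m for a shift and pi/2 rad for a turn. A row lasts 1/10 s, in which the tool goes at most 50 mm and 8.59 degrees, less where a joint would pass 70% of its speed; a pose out of reach is approached as far as the arm can. A call with a number of a shift or a turn outside -1 to 1 is refused whole. A call with a gripper value outside its range is refused whole. The fingers move at their own pace and stop on an object; the grip force is fixed at half the most. Time passes only in rows, so rows that repeat a pose let the fingers close. It gives the time, the measured TCP pose, the force, the opening and the grip force at its end, in the units of the state.
- ctrl.sense(): the state, without advancing time (a new reading comes with each control period).
- ctrl.read_camera(name): name is "scene" or "side" or "wrist"; returns a dict with "frame" (400x640x3 uint8, red, green, blue), "camera_matrix" (3x3 intrinsics, pixels), "view" (4x4, takes a point from world to camera coordinates). Camera axes: x right, y up, looking along -z (the intrinsics and any distortion apply to the point x, -y, -z); pixel columns grow to the right and rows downward; lengths in mm; the calibration is good to about 2 mm. A picture is of the moment at which its call begins. There is no depth.
- ctrl.finish_job(): hands the job in; it is judged then, once.
The state is a dict: "time": time; "qpos": joint angles; "qd": joint speeds; "tau": joint torques, N m; "ee_pos": TCP position; "orientation": TCP orientation; "ft_force": force on the tool from outside, world axes, zero at the start; "wrist_torque": the same for the moment, N m; "gripper_width": opening from 0.0 (shut) to 1.0 (fully open); "grasp_force": force on a finger pad.
Only numpy, scipy, OpenCV 4.12 (cv2) and the standard library are available. Lean on these libraries where they do the work, as an engineer would, in place of code of your own. Each camera call takes 0.05 s, during which the arm holds its last target. There are 200 camera calls.

## Task

The turned bowl is finished: flip the hinged paddle of the marker on the bowl's plank over its pivot, so that it ends lying flat on the far rest with its round-disc face up, and then leave it. Only push it with the fingertips or the outside of the fingers, gently: do not pinch it or lift anything. Leave the other marker, the bowl, the squared blank, the mallet and the gouge where they are.

Things in the scene. Friction and masses are not known exactly. Their poses are not given: they have to be found in the camera images.
- marker_bowl: marker of the turned bowl's place, fixed: wooden plank 355 x 140 x 18 mm, origin on the bench under the axle, x along the plank away from the robot (-120 to +235 mm), y left, z up. Two posts (14 x 10 mm, y +-43 mm, 88 mm high) carry the axle; rest blocks centred at x +-55 mm (18 mm long, 50 mm wide, tops 71 mm up). The turned bowl stands at x about +178 mm
- axle_bowl (a point): point on the axle midway between the posts, 75 mm above the bench; axle runs along y; axes as the marker's base. The paddle turning on it is of limewood, about 60 g, 66 mm wide, 8 mm thick (bars and disc 2 mm proud) and reaches 90 mm from the axle
- flag_bowl (a joint): turn of this paddle about its axle, rad. 0: level on the near rest (marker's -x side), two-bar face up; pi/2: upright; pi: level on the far rest (+x side), round-disc face up. Stops at 0 and pi. Stiff hinge: stays where it is left, takes 0.02 to 0.08 N m to turn
- tip_bowl (a point): middle of the paddle's free edge, 90 mm from the axle; turns with the paddle
- knob_bowl (a point): centre of the 16 mm ball ending the brass thumb lever (8 mm rod, 44 mm from axle to ball). The lever is fixed to the axle outside the left post, 66 mm to +y of the paddle's middle, at right angles to the paddle: points up when the paddle is on the near rest, to +x when upright, down when on the far rest
- marker_blank: marker of the squared blank's place, fixed: wooden plank 355 x 140 x 18 mm, origin on the bench under the axle, x along the plank away from the robot (-120 to +235 mm), y left, z up. Two posts (14 x 10 mm, y +-43 mm, 88 mm high) carry the axle; rest blocks centred at x +-55 mm (18 mm long, 50 mm wide, tops 71 mm up). The squared blank stands at x about +178 mm
- axle_blank (a point): point on the axle midway between the posts, 75 mm above the bench; axle runs along y; axes as the marker's base. The paddle turning on it is of limewood, about 60 g, 66 mm wide, 8 mm thick (bars and disc 2 mm proud) and reaches 90 mm from the axle
- flag_blank (a joint): turn of this paddle about its axle, rad. 0: level on the near rest (marker's -x side), two-bar face up; pi/2: upright; pi: level on the far rest (+x side), round-disc face up. Stops at 0 and pi. Stiff hinge: stays where it is left, takes 0.02 to 0.08 N m to turn
- tip_blank (a point): middle of the paddle's free edge, 90 mm from the axle; turns with the paddle
- knob_blank (a point): centre of the 16 mm ball ending the brass thumb lever (8 mm rod, 44 mm from axle to ball). The lever is fixed to the axle outside the left post, 66 mm to +y of the paddle's middle, at right angles to the paddle: points up when the paddle is on the near rest, to +x when upright, down when on the far rest
- bowl: the finished turned wooden bowl, 96 mm across, 45 mm high, loose on the far end of its marker's plank; origin at the centre of its underside
- blank: a squared wooden block, 90 x 90 x 45 mm with a smaller 8 mm step on top, loose on the far end of the other marker's plank; origin at the centre of its underside
- mallet: a carver's mallet standing on its head on the bench, handle up, 84 mm across, 220 mm tall; origin at the centre of its underside
- gouge: a gouge lying on the bench, 260 mm long along its x, 29 mm thick wooden handle towards -x; origin on the bench under its middle

How it is judged:
By the outcome, as a careful person would: the job done as asked, in the order asked, and still so for the second after the job is handed in, with the robot touching nothing.
It also fails if it takes over 48 s, if anything falls off the work surface, if the arm or the gripper's body presses on something with over 40 N, if the wrist force passes 120 N, or if a joint passes its speed limit or range.

## Working session

There is one attempt and no reset: what is moved stays moved. The work goes in short steps, Python scripts to look and compute and a shell command to move; the robot and the scene stay as the last step left them, time stands still between calls to the robot, and variables do not carry over. Pictures are saved under pics/ and viewed, at most 10 in all, crops included, and the job is handed in when it is done.

```bash
mkdir -p pics
python3 - <<'E'
from bench import ctrl
import cv2,numpy as np
np.set_printoptions(suppress=True,precision=2)
s=ctrl.sense();print(s)
for n in("scene","side"):
    c=ctrl.read_camera(n);cv2.imwrite(f"pics/{n}0.png",c["frame"][...,::-1]);print(n,c.keys(),c["camera_matrix"],c["view"])
E
```

```text
{'time': 0.0, 'qpos': array([-0.15,  0.29,  1.58, -0.  ,  1.28, -0.15]), 'qd': array([ 0., -0., -0., -0.,  0., -0.]), 'tau': array([ -0.  , -40.6 , -29.26,  -0.  ,   0.01,   0.  ]), 'ee_pos': array([674.74,   0.06, 403.3 ]), 'orientation': array([ 0.71,  0.71, -0.  , -0.  ]), 'ft_force': array([-0.15,  0.23,  0.37]), 'wrist_torque': array([ 0.06, -0.  , -0.02]), 'grasp_force': 0.0, 'gripper_width': 0.9963380567632135}
scene dict_keys(['frame', 'camera_matrix', 'view']) [[366.07   0.   319.29]
 [  0.   366.07 193.22]
 [  0.     0.     1.  ]] [[    0.04     1.       0.02   -22.95]
 [   -0.6      0.01     0.8    273.81]
 [    0.8     -0.04     0.6  -1661.99]
 [    0.       0.       0.       1.  ]]
side dict_keys(['frame', 'camera_matrix', 'view']) [[481.13   0.   326.69]
 [  0.   481.13 195.91]
 [  0.     0.     1.  ]] [[   -0.85    -0.53    -0.01   484.77]
 [    0.26    -0.43     0.86  -233.85]
 [   -0.47     0.73     0.5  -1089.9 ]
 [    0.       0.       0.       1.  ]]
```

View pics/scene0.png

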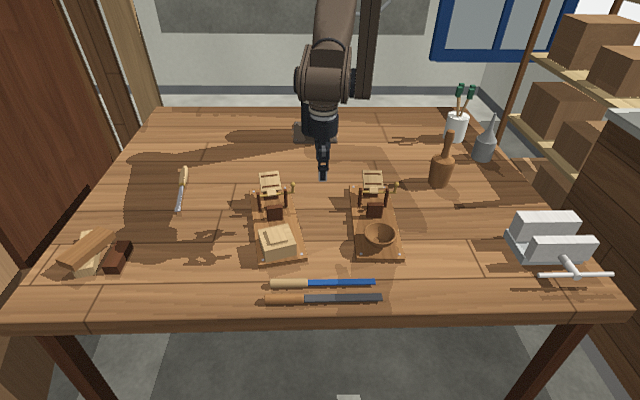

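View pics/side0.png

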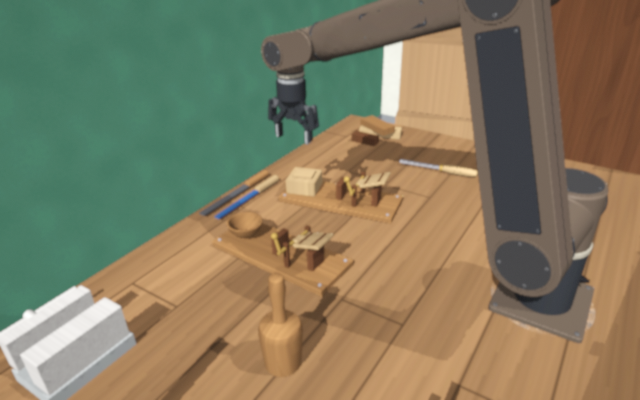

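Bowl marker is the right one in the scene view (bowl at 379,235; paddle about 372,180) and the nearer one in the side view (bowl at 245,223). Both paddles are on their near rests, with bars up. I'll enlarge both views for measuring.

Run:
```python
import cv2
a=cv2.imread("pics/scene0.png")[155:275,330:450]; b=cv2.imread("pics/side0.png")[200:300,200:360]
cv2.imwrite("pics/c1.png",cv2.resize(a,None,fx=5,fy=5,interpolation=2)); cv2.imwrite("pics/c2.png",cv2.resize(b,None,fx=5,fy=5,interpolation=2))
```

```text
(no output)
```

View pics/c1.png

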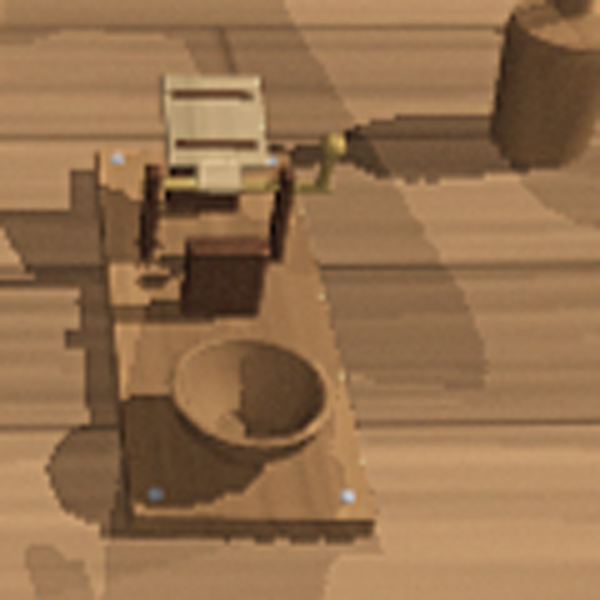

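View pics/c2.png

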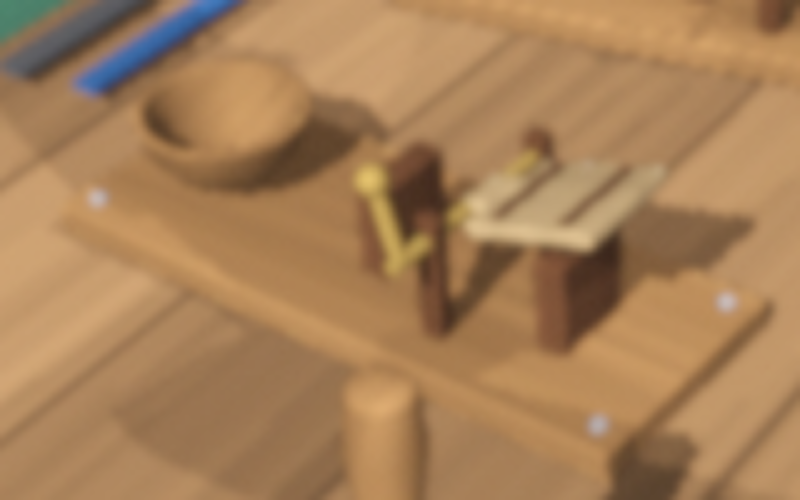

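Scene crop: plank far corners at (130,518) and (375,520), near-right corner at (97,152), paddle tip edge at (163..263,75), knob at (335,145). Side crop: plank corners at (612,447), (768,298) and (65,215), knob at (370,180). Next I fit the marker pose.

```bash
cat > fit.py <<'E'
from bench import ctrl
import numpy as np
from scipy.optimize import least_squares
np.set_printoptions(suppress=True,precision=2)
P={"scene":((330,155),[((235,-70,18),(130,518)),((235,70,18),(375,520)),((-120,-70,18),(97,152)),((-90,-33,79),(163,75)),((-90,33,79),(263,75)),((0,66,119),(335,145)),((0,-43,88),(152,167)),((0,43,88),(287,168))]),
"side":((200,200),[((-120,70,18),(612,447)),((-120,-70,18),(768,298)),((235,70,18),(65,215)),((0,66,119),(370,180)),((0,43,88),(427,212)),((0,-43,88),(538,130)),((-90,33,79),(595,240)),((-90,-33,79),(665,168))])}
cams={n:ctrl.read_camera(n) for n in P}
def proj(c,X):
    p=(c["view"]@np.append(X,1))[:3]*[1,-1,-1]; q=c["camera_matrix"]@p; return q[:2]/q[2]
def res(v,sep=False):
    x,y,t=v; R=np.array([[np.cos(t),-np.sin(t),0],[np.sin(t),np.cos(t),0],[0,0,1]])
    return np.concatenate([proj(cams[n],R@np.array(a)+[x,y,0])-(np.array(b)/5+np.array(o)-.4) for n,(o,L) in P.items() for a,b in L])
if __name__=="__main__":
    r=least_squares(res,[700,100,0],loss="soft_l1"); print(r.x); print(res(r.x).reshape(-1,2))
E
python3 fit.py
```

```text
[548.14 177.19  25.09]
[[-0.21 -0.54]
 [ 0.3  -0.01]
 [-0.54 -0.74]
 [-1.31  5.54]
 [-2.1   5.92]
 [-1.09 -2.26]
 [ 0.33  0.54]
 [-0.    0.86]
 [-1.83  1.22]
 [-0.42 -0.44]
 [-1.57 -2.81]
 [ 4.34  0.61]
 [-0.01  0.28]
 [-0.48 -0.14]
 [-0.25  8.51]
 [ 1.76  8.91]]
```

Residuals show the paddle isn't level; fit its angle too.

```bash
cat > fit2.py <<'E'
from fit import *
def res2(v):
    x,y,t,f=v;c,s=np.cos(f),np.sin(f); R=np.array([[np.cos(t),-np.sin(t),0],[np.sin(t),np.cos(t),0],[0,0,1]]);out=[]
    for n,(o,L) in P.items():
        for a,b in L:
            a=np.array(a,float)
            if a[0]==-90:a=np.array([-90*c+4*s,a[1],75+90*s+4*c])
            if a[2]==119:a=np.array([44*s,66,75+44*c])
            out.append(proj(cams[n],R@a+[x,y,0])-(np.array(b)/5+np.array(o)-.4))
    return np.concatenate(out)
r=least_squares(res2,[550,177,-.04,.2],loss="soft_l1"); print(r.x); print(res2(r.x).reshape(-1,2))
x,y,t,f=r.x
print(ctrl.sense()["ee_pos"],ctrl.sense()["time"])
E
python3 fit2.py
```

```text
[546.43 177.77  -0.04   0.28]
[[ 0.05 -0.96]
 [ 0.49 -0.49]
 [-0.48 -1.  ]
 [-0.49 -0.02]
 [-1.02  0.35]
 [-0.48  0.09]
 [ 0.44  0.23]
 [ 0.08  0.53]
 [-1.26  1.61]
 [ 0.07 -0.15]
 [-1.32 -2.43]
 [ 0.8  -0.1 ]
 [ 0.45  0.64]
 [-0.07  0.16]
 [-1.59 -0.53]
 [ 0.6   0.09]]
[674.91   0.06 404.23] 0.3
```

Good fit: marker at (546,178), yaw −0.04, paddle already at 0.28 rad. Plan: push the lever knob forward until about 1 rad, then push the paddle over with the closed fingertips.

```bash
python3 -m pendant '[{"delta_pos":[0.5,-0.328,0],"angular":[0,0,0],"claw":0},{"delta_pos":[0.5,-0.328,0],"angular":[0,0,0],"claw":0},{"delta_pos":[0.5,-0.328,0],"angular":[0,0,0],"claw":0},{"delta_pos":[0.5,-0.328,0],"angular":[0,0,0],"claw":0},{"delta_pos":[0.5,-0.328,0],"angular":[0,0,0],"claw":0},{"delta_pos":[0.5,-0.328,0],"angular":[0,0,0],"claw":0},{"delta_pos":[0.5,-0.328,0],"angular":[0,0,0],"claw":0},{"delta_pos":[0.5,-0.328,0],"angular":[0,0,0],"claw":0},{"delta_pos":[0.5,-0.328,0.1],"angular":[0,0,0],"claw":0},{"delta_pos":[0.5,-0.328,0.18],"angular":[0,0,0],"claw":0},{"delta_pos":[0.5,-0.328,0.254],"angular":[0,0,0],"claw":0},{"delta_pos":[0.5,-0.328,0.254],"angular":[0,0,0],"claw":0}]'
python3 - <<'E'
from bench import ctrl
import cv2
b=ctrl.read_camera("side")["frame"][100:300,180:400,::-1]
cv2.imwrite("pics/s1.png",cv2.resize(b,None,fx=3,fy=3,interpolation=2))
E
```

```text
time: 1.5
ee_pos: [509.7, 247.9, 271.4]
orientation: [0.708, 0.706, -0.006, -0.003]
ft_force: [0.5, 0.0, -0.4]
gripper_width: -0.002
grasp_force: 0.0
```

View pics/s1.png

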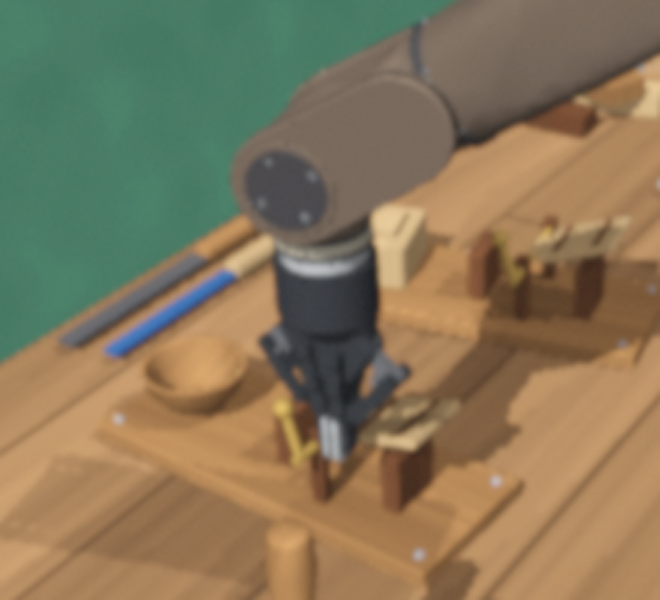

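Closed fingers stand behind the knob (fingertips at crop 335,455, knob at 282,408). Next I push +x slowly.

```bash
python3 -m pendant '[{"delta_pos":[0,0.03,0],"angular":[0,0,0],"claw":0},{"delta_pos":[0,0.05,0],"angular":[0,0,0],"claw":0},{"delta_pos":[0,0.06,0],"angular":[0,0,0],"claw":0},{"delta_pos":[0,0.07,0],"angular":[0,0,0],"claw":0},{"delta_pos":[0,0.08,0],"angular":[0,0,0],"claw":0},{"delta_pos":[0,0.09,0],"angular":[0,0,0],"claw":0},{"delta_pos":[0,0.1,0],"angular":[0,0,0],"claw":0},{"delta_pos":[0,0.11,0],"angular":[0,0,0],"claw":0},{"delta_pos":[0,0.12,0],"angular":[0,0,0],"claw":0},{"delta_pos":[0,0.12,0],"angular":[0,0,0],"claw":0}]'
python3 - <<'E'
from bench import ctrl
import cv2
b=ctrl.read_camera("side")["frame"][150:300,180:400,::-1]
cv2.imwrite("pics/s2.png",cv2.resize(b,None,fx=3,fy=3,interpolation=2))
E
```

```text
time: 2.55
ee_pos: [571.3, 250.0, 277.3]
orientation: [0.707, 0.707, -0.0, -0.0]
ft_force: [-1.5, 0.3, -0.6]
gripper_width: 0.002
grasp_force: 0.8
```

View pics/s2.png

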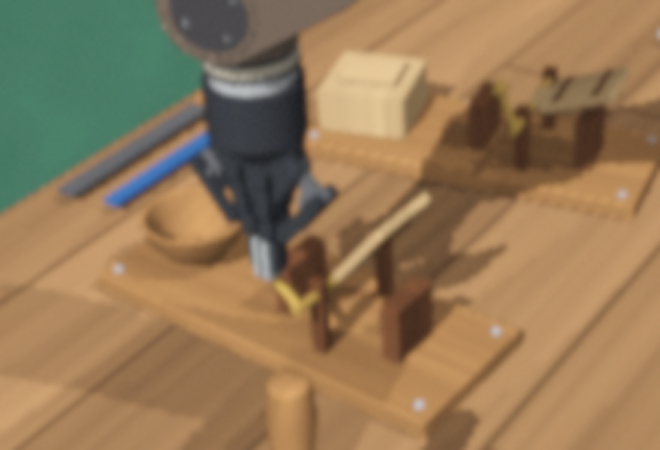

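The paddle stands at about 1 rad (free edge at crop 428,200), fingers above the lever. Next: lift, turn the gripper a quarter turn, and move behind the paddle.

```bash
python3 -m pendant '[{"delta_pos":[0,0,-0.1],"angular":[0,0,0],"claw":0},{"delta_pos":[0,0,-0.2],"angular":[0,0,0.05],"claw":0},{"delta_pos":[0,0,-0.24],"angular":[0,0,0.15],"claw":0},{"delta_pos":[-0.05,-0.08,-0.24],"angular":[0,0,1],"claw":0},{"delta_pos":[-0.136,-0.16,-0.24],"angular":[0,0,1],"claw":0},{"delta_pos":[-0.136,-0.24,-0.24],"angular":[0,0,1],"claw":0},{"delta_pos":[-0.136,-0.24,-0.24],"angular":[0,0,1],"claw":0},{"delta_pos":[-0.136,-0.24,-0.24],"angular":[0,0,1],"claw":0},{"delta_pos":[-0.136,-0.24,-0.24],"angular":[0,0,1],"claw":0},{"delta_pos":[-0.136,-0.24,-0.24],"angular":[0,0,1],"claw":0},{"delta_pos":[-0.136,-0.24,-0.24],"angular":[0,0,1],"claw":0},{"delta_pos":[-0.136,-0.24,-0.24],"angular":[0,0,1],"claw":0}]'; python3 -m pendant '[{"delta_pos":[0,0,0],"angular":[0,0,0.16],"claw":0},{"delta_pos":[0,0,0],"angular":[0,0,0],"claw":0}]'
python3 - <<'E'
from bench import ctrl
from scipy.spatial.transform import Rotation as R
s=ctrl.sense();print(R.from_quat(s["orientation"]).as_matrix().round(3),s["qpos"])
E
```

```text
time: 3.8
ee_pos: [451.3, 181.9, 398.7]
orientation: [1.0, -0.003, 0.002, -0.0]
ft_force: [0.2, -1.1, -0.6]
gripper_width: -0.003
grasp_force: 0.0
time: 4.0
ee_pos: [451.3, 182.0, 398.7]
orientation: [1.0, -0.001, 0.002, -0.0]
ft_force: [-0.7, -0.6, 0.1]
gripper_width: -0.002
grasp_force: 0.0
[[ 1.    -0.002  0.004]
 [-0.002 -1.     0.   ]
 [ 0.004 -0.    -1.   ]] [ 1.74459206e-01 -1.34253446e-01  2.03448643e+00 -6.20576983e-04
  1.23726458e+00  1.74713609e+00]
```

```bash
python3 -m pendant '[{"delta_pos":[0,0,0.08],"angular":[0,0,0],"claw":0},{"delta_pos":[0,0,0.16],"angular":[0,0,0],"claw":0},{"delta_pos":[0,0,0.224],"angular":[0,0,0],"claw":0},{"delta_pos":[0,0,0.224],"angular":[0,0,0],"claw":0},{"delta_pos":[0.03,0,0.224],"angular":[0,0,0],"claw":0},{"delta_pos":[0.05,0.002,0.224],"angular":[0,0,0],"claw":0},{"delta_pos":[0.065,0.003,0.224],"angular":[0,0,0],"claw":0},{"delta_pos":[0.08,0.004,0.224],"angular":[0,0,0],"claw":0},{"delta_pos":[0.095,0.005,0.224],"angular":[0,0,0],"claw":0},{"delta_pos":[0.11,0.006,0.224],"angular":[0,0,0],"claw":0},{"delta_pos":[0.125,0.006,0.224],"angular":[0,0,0],"claw":0},{"delta_pos":[0.14,0.007,0.224],"angular":[0,0,0],"claw":0}]'
python3 - <<'E'
from bench import ctrl
import cv2
b=ctrl.read_camera("side")["frame"][150:300,180:400,::-1]
cv2.imwrite("pics/s3.png",cv2.resize(b,None,fx=3,fy=3,interpolation=2))
E
```

```text
time: 5.2
ee_pos: [525.8, 179.0, 296.7]
orientation: [1.0, 0.0, 0.01, -0.001]
ft_force: [0.5, -0.5, 0.9]
gripper_width: -0.001
grasp_force: 0.0
```

View pics/s3.png

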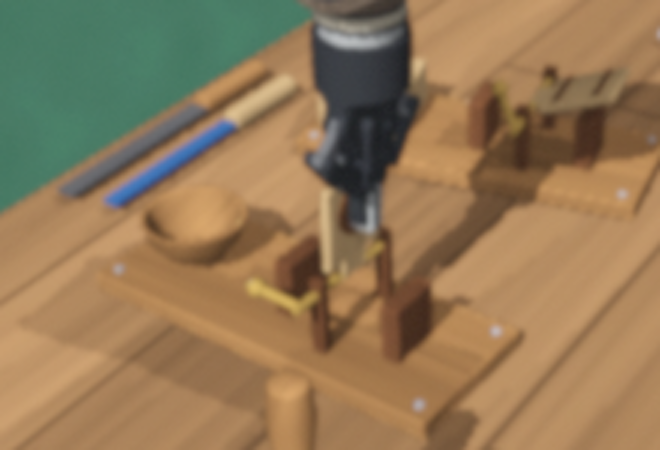

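Paddle is just about upright (edge at crop 330,190), fingers behind it. I continue over and down.

```bash
python3 -m pendant '[{"delta_pos":[0.02,0,0],"angular":[0,0,0],"claw":0},{"delta_pos":[0.04,0.001,0],"angular":[0,0,0],"claw":0},{"delta_pos":[0.06,0.002,0],"angular":[0,0,0],"claw":0},{"delta_pos":[0.08,0.003,0],"angular":[0,0,0],"claw":0},{"delta_pos":[0.1,0.004,0],"angular":[0,0,0],"claw":0},{"delta_pos":[0.12,0.004,0],"angular":[0,0,0],"claw":0},{"delta_pos":[0.13,0.004,0],"angular":[0,0,0],"claw":0},{"delta_pos":[0.13,0.004,0.015],"angular":[0,0,0],"claw":0},{"delta_pos":[0.13,0.004,0.03],"angular":[0,0,0],"claw":0},{"delta_pos":[0.13,0.004,0.04],"angular":[0,0,0],"claw":0},{"delta_pos":[0.13,0.004,0.05],"angular":[0,0,0],"claw":0},{"delta_pos":[0.13,0.004,0.055],"angular":[0,0,0],"claw":0}]';python3 -m pendant '[{"delta_pos":[0,0,0],"angular":[0,0,0],"claw":0},{"delta_pos":[0,0,0],"angular":[0,0,0],"claw":0}]'
python3 - <<'E'
from bench import ctrl
import cv2
b=ctrl.read_camera("side")["frame"][150:300,180:400,::-1]
cv2.imwrite("pics/s4.png",cv2.resize(b,None,fx=3,fy=3,interpolation=2))
E
```

```text
time: 6.45
ee_pos: [585.7, 176.5, 257.4]
orientation: [1.0, 0.0, -0.0, 0.0]
ft_force: [0.3, 0.3, 0.1]
gripper_width: -0.005
grasp_force: 0.4
time: 6.65
ee_pos: [585.8, 176.5, 258.0]
orientation: [1.0, 0.0, -0.0, 0.0]
ft_force: [0.2, 0.3, 0.8]
gripper_width: -0.002
grasp_force: 0.0
```

View pics/s4.png

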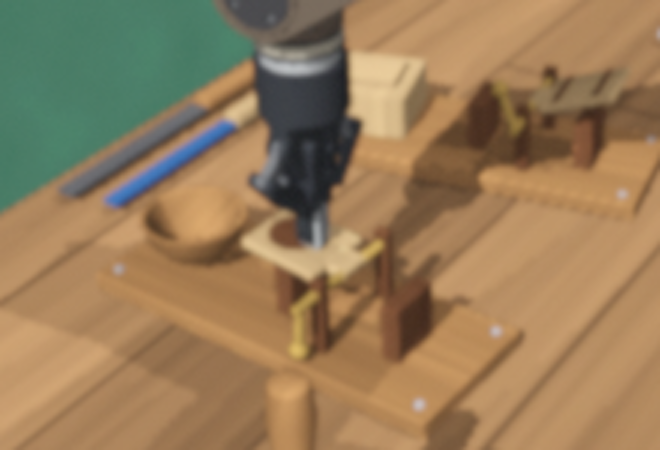

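Paddle is nearly down on the far rest, disc up, lever pointing down. I press gently the last few mm.

```bash
python3 -m pendant '[{"delta_pos":[0.02,0,0.004],"angular":[0,0,0],"claw":0},{"delta_pos":[0.02,0,0.006],"angular":[0,0,0],"claw":0},{"delta_pos":[0.02,0,0.008],"angular":[0,0,0],"claw":0},{"delta_pos":[0.02,0,0.008],"angular":[0,0,0],"claw":0}]'; python3 -m pendant '[{"delta_pos":[0,0,0.002],"angular":[0,0,0],"claw":0},{"delta_pos":[0,0,0.002],"angular":[0,0,0],"claw":0}]'; python3 -m pendant '[{"delta_pos":[0,0,0.002],"angular":[0,0,0],"claw":0},{"delta_pos":[0,0,0.002],"angular":[0,0,0],"claw":0}]'
```

```text
time: 7.1
ee_pos: [596.1, 176.5, 254.1]
orientation: [1.0, -0.0, 0.0, 0.0]
ft_force: [0.2, -0.0, -0.5]
gripper_width: 0.002
grasp_force: 0.2
time: 7.3
ee_pos: [595.9, 176.5, 253.1]
orientation: [1.0, -0.0, -0.0, 0.0]
ft_force: [0.3, 0.1, 0.3]
gripper_width: 0.0
grasp_force: 0.1
time: 7.5
ee_pos: [595.9, 176.6, 252.5]
orientation: [1.0, 0.0, -0.0, 0.0]
ft_force: [-0.6, -0.6, 2.4]
gripper_width: 0.003
grasp_force: 1.1
```

```bash
python3 -m pendant '[{"delta_pos":[0,0,0.002],"angular":[0,0,0],"claw":0},{"delta_pos":[0,0,0.002],"angular":[0,0,0],"claw":0}]'; python3 -m pendant '[{"delta_pos":[0,0,0.002],"angular":[0,0,0],"claw":0},{"delta_pos":[0,0,0.002],"angular":[0,0,0],"claw":0}]'; python3 -m pendant '[{"delta_pos":[0,0,0.002],"angular":[0,0,0],"claw":0},{"delta_pos":[0,0,0.002],"angular":[0,0,0],"claw":0}]'
```

```text
time: 7.7
ee_pos: [596.1, 176.6, 252.4]
orientation: [1.0, 0.0, -0.0, 0.0]
ft_force: [-2.5, -0.1, 7.1]
gripper_width: -0.003
grasp_force: 3.1
time: 7.9
ee_pos: [596.2, 176.6, 252.3]
orientation: [1.0, 0.0, -0.0, 0.0]
ft_force: [-5.2, -1.4, 9.8]
gripper_width: 0.004
grasp_force: 5.0
time: 8.1
ee_pos: [596.2, 176.7, 252.2]
orientation: [1.0, 0.0, -0.001, 0.0]
ft_force: [-6.8, -2.0, 13.9]
gripper_width: 0.002
grasp_force: 6.9
```

Force rises without any further travel, so it is on the stop. Lift straight off and check.

```bash
python3 -m pendant '[{"delta_pos":[0,0,-0.01],"angular":[0,0,0],"claw":0},{"delta_pos":[0,0,-0.04],"angular":[0,0,0],"claw":0},{"delta_pos":[0,0,-0.12],"angular":[0,0,0],"claw":0},{"delta_pos":[0,0,-0.2],"angular":[0,0,0],"claw":0},{"delta_pos":[0,0,-0.28],"angular":[0,0,0],"claw":0},{"delta_pos":[0,0,-0.28],"angular":[0,0,0],"claw":0},{"delta_pos":[0,0,-0.28],"angular":[0,0,0],"claw":0},{"delta_pos":[0,0,-0.28],"angular":[0,0,0],"claw":0}]'
python3 - <<'E'
from bench import ctrl
import cv2,numpy as np
b=ctrl.read_camera("side")["frame"][190:300,200:360,::-1]
a=ctrl.read_camera("scene")["frame"][155:265,240:400,::-1]
cv2.imwrite("pics/s5.png",cv2.resize(np.vstack([b,a]),None,fx=2.7*1,fy=2.7,interpolation=2))
E
```

```text
time: 8.9
ee_pos: [595.5, 176.5, 387.7]
orientation: [1.0, 0.0, -0.001, 0.0]
ft_force: [-0.3, -0.3, 0.1]
gripper_width: -0.001
grasp_force: 0.0
```

View pics/s5.png

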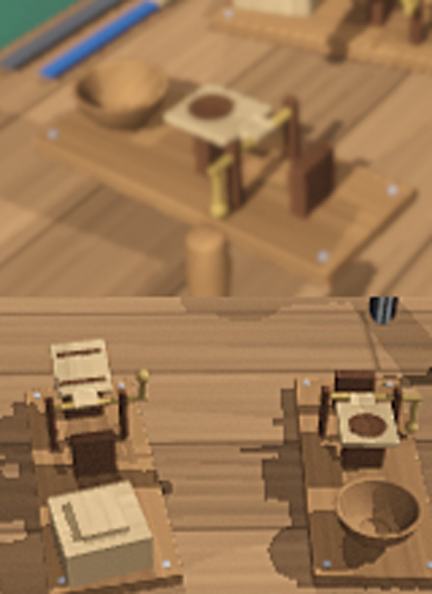

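The paddle lies flat on the far rest with its disc up (disc at 210,105 in the side view and 367,425 in the scene view). The lever points down, and the bowl and the other marker are unmoved.

```bash
python3 -c "
from bench import ctrl
print(ctrl.finish_job())"
```

```text
the job is handed in; nothing more can be done
None
```

The bowl marker's paddle now lies flat on its far rest with the round-disc face up; I pushed it there with closed fingers, backed the arm off, saw nothing else moved in the views I checked, and handed the job in at about 9 s.

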